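# Rock the jammed small-wheel fork free of its grinder stand

### The job

Slacken the clamp of the small-wheel stand: wind its handwheel anticlockwise (seen from its outer side), regripping as needed, over the top, until its crank handle stands at nine o'clock, level with the hub, a bit over half a turn. The fork stays jammed and the stand is loose on the bench, so do not pull straight: rock the fork side to side, towards and away from the handwheel, easing it up a little at each swing until it comes free, without lifting, tipping or shoving the stand or disturbing the things around it. Finish still holding the fork, upright and steady, straight over the receiver and about a centimetre clear of it, so that the grit can be blown out.

Things in the scene. Friction and masses are not known exactly. Their poses are not given: they have to be found in the camera images.
- stand: The stand: dark steel base plate (170 mm along x, 230 mm along y, top 14 mm above the bench, rubber feet) with an aluminium pedestal carrying an open-topped receiver 60 x 94 mm. Not fastened: it stands loose by its weight, 1.6 kg (16 N). Origin on the bench under the receiver's centre, z up; its -y points along the clamp screw to the handwheel.
- receiver (a point): Centre of the receiver's mouth, level with its rim, 74 mm above the bench; axes as the stand's. The seat is 14 mm deep (floor at 60 mm). Along y it grips the fork's foot between a fixed cheek (+y) and a sprung gib (-y); along x there is 2 mm play each side. Clamp slack, the foot still resists a straight pull with some 25 N, more than the stand weighs: the stand would lift.
- wheel_hub (a point): Centre of the clamp handwheel, 90 mm from the receiver's centre towards the stand's -y, 67 mm above the bench. The wheel is an upright dark steel disc in the stand's x-z plane, 90 mm across, its rim 14 mm thick (along y); hub 26 mm across, 10 mm proud of this point on the outer side. Turning it takes about 3 N at its handle; it stays where it is left.
- clamp_wheel (a joint): Turning angle of the handwheel, rad. Grows as it is wound anticlockwise seen from its outer side (over the top towards the stand's -x), which slackens the clamp: 0 is the stop at fully tight, it starts between 0.1 and 1.0 (handle low on the stand's +x side), the screw is off the foot above 2.1, the handle is at the very top at 2.43 and level with the hub on the stand's -x side at 4.0.
- wheel_handle (a point): Middle of the handwheel's black crank handle, a round grip 18 mm thick and 55 mm long (along y) that spins freely on its pin. It sticks out from the wheel's outer face, level and parallel to the wheel's axis, 36 mm from that axis; this point is 38 mm outside the wheel's centre plane. It can be pinched from above across its thickness and carried round.
- fork_grip (a point): Middle of the fork between its cheeks, 70 mm above its foot's underside (130 mm above the bench when seated). Bare steel, about 0.4 kg: two upright cheeks 30 mm wide (x), flat outer faces 52 mm apart along y, a black rubber wheel 56 x 32 mm between them, axle along y 8 mm above this point. Cheek tops 23 mm, wheel top 36 mm above it. Axes as the stand's at the start.
- foot_base (a point): Centre of the underside of the fork's foot, a block 32 (x) x 64 (y) x 22 mm; on the seat floor at the start. Seated it can tilt about 0.08 rad either way about the stand's x axis, more as it rises. While it is being tilted so, about its own middle, it can be eased up with a few N, 2 to 4 mm a swing; it is out of the cheeks after rising 14 mm.
- oil_bottle: Bystander: white plastic oil bottle, 52 mm in diameter, 135 mm tall, standing. Origin under its centre.
- spare_wheel: Bystander: spare black rubber wheel lying flat, 72 mm in diameter, 30 mm high, with a 16 mm bore. Origin under its centre.
- blade_blank: Bystander: flat steel knife blank about 275 x 34 x 5 mm, lying along its y. Origin under it, near its middle.
Not all that is in view belongs to the job. What is meant by the part that bears fork_grip is not purple, and is the smaller of those in its own colour.

How it is judged:
On the way, in this order (a step that is already met when the one before it is completed fails the run):
1. the clamp is slackened: handwheel wound until its handle is level with the hub at nine o'clock (within 0.3 rad) (value of joint clamp_wheel between 3.7 and 4.3 rad), for 0.2 s.
2. the fork, gripped, is rocked towards the handwheel while its foot is still in the receiver (about 0.02 rad or more) (angle between foot_base's own z axis and vertical above 0.02 rad and y of fork_grip in the frame of receiver below -0.0013 m and z of foot_base in the frame of receiver below 0 m and contact force between the fingers and fork above 10 N), for 0.05 s.
3. the fork, gripped, is rocked away from the handwheel while its foot is still in the receiver (about 0.02 rad or more) (angle between foot_base's own z axis and vertical above 0.02 rad and y of fork_grip in the frame of receiver above 0.0013 m and z of foot_base in the frame of receiver below 0.002 m and contact force between the fingers and fork above 10 N), for 0.05 s.
At the end, for the whole second after the job is handed in: The fork is held still in the fingers, upright within 0.12 rad, its foot 3 to 30 mm above the receiver's rim and within 20 mm sideways of its centre, touching nothing of the stand; the handwheel's handle is within 0.3 rad of nine o'clock; the stand is flat on the bench (all of step 1 and z of foot_base in the frame of receiver between 0.003 and 0.03 m and horizontal distance between foot_base and receiver below 0.02 m and angle between foot_base's own z axis and vertical below 0.12 rad and contact force between the fingers and fork above 2 N and contact force between fork and stand below 0.1 N and linear speed of fork below 0.02 m/s and height (world z) of stand below 0.004 m and angle between stand's own z axis and vertical below 0.03 rad); the arm keeps its last pose, push and grip.
It fails at once if the stand is lifted more than 6 mm off the bench or tipped more than 0.06 rad (height (world z) of stand above 0.006 m or angle between stand's own z axis and vertical above 0.06 rad).
It fails at once if the stand is shoved more than 40 mm (distance of stand from where it was at the start of the episode above 0.04 m).
It fails at once if a bystander is pushed more than 25 mm or the bottle is tipped (distance of any of oil_bottle, spare_wheel, blade_blank from where it was at the start of the episode above 0.025 m or angle between oil_bottle's own z axis and vertical above 0.3 rad).
It also fails if it takes over 64 s, if anything falls off the work surface, if the arm or the gripper's body presses on something with over 40 N, if the wrist force passes 120 N, or if a joint passes its speed limit or range.

### The arm

A 6-joint arm with a two-finger parallel gripper is mounted at the origin on the work surface. World frame = base frame: x ahead of the robot, y to its left, z up, the work surface at z = 0. Lengths are in m, angles in rad, forces in N, time in s.
With the tool pointing down it reaches from about 0.3 to 0.85 m from the base axis. Payload 5.4 kg.
Tool frame: the origin (TCP) lies midway between the tips of the shut fingers; the grasp point (between the pads) lies 19 mm behind it; z points along the fingers, y is the direction in which the jaws open and shut (so a half turn about z gives the same grasp; the last joint's range is limited). The gripper opens to 85 mm and grips with 20 to 120 N. Pads are 22 mm wide; open, the fingers measure 114 mm over their backs; the gripper's body (76 mm by 85 mm) begins 54 mm behind the grasp point. The pads swing forward as they close: fully open they stand 13 mm farther back than shut.
Start: joints at [1.012, 0.158, 1.597, -0, 1.386, -0.21], TCP at [0.197, 0.54, 0.231] pointing down, gripper open.
Joint ranges: [-2.91, 2.91], [-0.94, 2.29], [0.18, 2.7], [-1.29, 4.43], [0.17, 2.64], [-3, 3]. Speed limits (rad/s): [2.57, 2.57, 3.14, 3.14, 3.14, 3.14].

### API

Orientations are given as a unit quaternion [x, y, z, w].
In Python, from plant import manip gives the robot as it stands. The module is installed in compiled form; this text tells all that it offers.
- The arm moves only by the tool step_arm, never from a script. Its argument "commands" is one flat list of numbers, 6 for each row, row after row: the shift along the tool's x, y, z each as a share of 0.08 m, from -1 to 1, then the turn, a rotation vector about the tool's x, y, z each as a share of pi/2 rad, from -1 to 1. A call has 1 to 20 rows; each row shifts and turns the commanded pose from where the row before left it, along the tool's axes as they then stand; what a row does not reach is not made up. A row lasts 1/12 s, in which the tool goes at most 41.7 mm and 7.16 degrees, less where a joint would pass 70% of its speed; a pose out of reach is approached as far as the arm can. A call with a number of a shift or a turn outside -1 to 1 is refused whole. A call with a gripper value outside its range is refused whole. "gripper" is the opening, from 0 (shut) to 1 (fully open), set as the call begins (left out, the last holds). The fingers move at their own pace and stop on an object; "grip_force" is the grip in N (left out, the last holds). Time passes only in rows, so rows that do not move let the fingers close. It gives the time, the measured TCP pose, the force and the opening at its end, in the units of the state.
- manip.get_state(): the state, without advancing time (a new reading comes with each control period).
- manip.read_camera(name): name is "scene" or "top"; returns a dict with "img" (480x640x3 uint8, red, green, blue), "range_z" (480x640 float32, m along the optical axis (not along the pixel's ray), 0 where there is no reading), "intrinsics" (3x3 intrinsics, pixels), "dist_coeffs" ([k1, k2, p1, p2, k3] as OpenCV has them; the pictures are not rectified), "rvec" (rotation vector, rad) and "tvec" (3), from world to camera coordinates, as OpenCV has them. Camera axes: x right, y down, z forward; pixel columns grow to the right and rows downward; lengths in m; the calibration is good to about 2 mm. A picture is of the moment at which its call begins.
- manip.job_done(): hands the job in, once; it reports no verdict.
The state is a dict: "time_s": time; "joints": joint angles; "qd": joint speeds; "joint_efforts": joint torques, N m; "tool_pos": TCP position; "eef_rot": TCP orientation; "wrist_force": force on the tool from outside, world axes, zero at the start; "ft_torque": the same for the moment, N m; "width": finger opening in m.
Only numpy, scipy, OpenCV 4.12 (cv2) and the standard library are available. Lean on these libraries where they do the work, as an engineer would, in place of code of your own. Each camera call takes 0.05 s, during which the arm holds its last target.

## Working session

There is one attempt and no reset: what is moved stays moved. The work goes in short steps, Python scripts to look and compute and a tool call to move; the robot and the scene stay as the last step left them, time stands still between calls to the robot, and variables do not carry over. Pictures are saved under pics/ and viewed, and the job is handed in when it is done.

Besides the shell and the picture viewer there is one more tool, called after "Request:" as a command line: name --argument value ..., lists and objects as JSON in quotes. step_arm: Moves the arm, as the interface text tells. Shift numbers are shares of 0.08 m and turn numbers shares of pi/2 rad, none past 1 either way. Its arguments: {"type":"object","properties":{"commands":{"type":"array"},"gripper":{"type":"number"},"grip_force":{"type":"number"}},"required":["commands"]}

```bash
mkdir -p pics; cat > h.py <<'E'
import numpy as np, cv2
from plant import manip
from scipy.spatial.transform import Rotation as R
def cam(n):
    c=manip.read_camera(n); return c
def save(c,fn,box=None,s=1):
    im=c["img"][:,:,::-1]
    if box: im=im[box[1]:box[3],box[0]:box[2]]
    if s!=1: im=cv2.resize(im,None,fx=s,fy=s,interpolation=cv2.INTER_CUBIC)
    cv2.imwrite("pics/"+fn,im)
def px2w(c,u,v,z=None,d=None):
    K=np.array(c["intrinsics"]);D=np.array(c["dist_coeffs"])
    p=cv2.undistortPoints(np.array([[[u,v]]],float),K,D)[0,0]
    Rm=cv2.Rodrigues(np.array(c["rvec"],float))[0];t=np.array(c["tvec"],float).ravel()
    ray=Rm.T@np.array([p[0],p[1],1]);o=-Rm.T@t
    if z is not None: return o+ray*(z-o[2])/ray[2]
    if d is None: d=c["range_z"][int(v),int(u)]
    return o+ray*d
def w2px(c,P):
    return cv2.projectPoints(np.array(P,float).reshape(-1,1,3),np.array(c["rvec"],float),np.array(c["tvec"],float),np.array(c["intrinsics"]),np.array(c["dist_coeffs"]))[0][:,0]
def cloud(c):
    K=np.array(c["intrinsics"]);D=np.array(c["dist_coeffs"])
    vv,uu=np.mgrid[0:480,0:640]
    p=cv2.undistortPoints(np.stack([uu,vv],-1).reshape(-1,1,2).astype(float),K,D)[:,0]
    Rm=cv2.Rodrigues(np.array(c["rvec"],float))[0];t=np.array(c["tvec"],float).ravel()
    d=c["range_z"].reshape(-1)
    X=np.c_[p*d[:,None],d]
    W=(X-t)@Rm
    W[d==0]=np.nan
    return W.reshape(480,640,3)
E
python3 - <<'E'
from h import *
for n in("scene","top"):
    c=cam(n);save(c,n+"0.png");np.savez("pics/"+n+"0.npz",**c)
    Rm=cv2.Rodrigues(np.array(c["rvec"],float))[0];print(n,-Rm.T@np.array(c["tvec"]).ravel(),c["intrinsics"])
print(manip.get_state())
E
```

```text
scene [1.23426656 0.51306416 1.25307845] [[576.41944739   0.         315.0954079 ]
 [  0.         576.41944739 241.08945641]
 [  0.           0.           1.        ]]
top [ 4.85539761e-01 -1.07017257e-03  1.44574691e+00] [[550.20202086   0.         316.43485939]
 [  0.         550.20202086 243.59148844]
 [  0.           0.           1.        ]]
{'time_s': 0.1, 'joints': array([ 1.01187297e+00,  1.59000991e-01,  1.59813027e+00, -2.98319796e-05,
        1.38620701e+00, -2.10099682e-01]), 'qd': array([ 4.43403946e-05, -2.06675098e-03, -3.49637166e-03, -3.74605704e-04,
       -8.51536418e-04,  2.99278558e-04]), 'joint_efforts': array([-4.99186917e-04, -3.96992719e+01, -3.32336032e+01, -3.04319647e-04,
        4.16598137e-03, -2.72730711e-05]), 'tool_pos': array([0.196258  , 0.53987927, 0.23039495]), 'eef_rot': array([ 1.73526154e-01,  9.84828874e-01, -8.14577544e-04, -3.13806631e-04]), 'wrist_force': array([ 0.67239467,  0.21218753, -0.4773126 ]), 'ft_torque': array([-0.00075989,  0.00183047,  0.01145587]), 'width': 0.0852515031295099}
```

View pics/scene0.png

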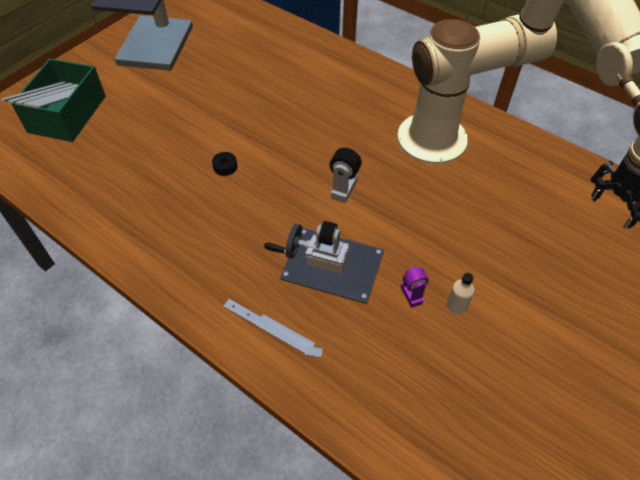

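View pics/top0.png

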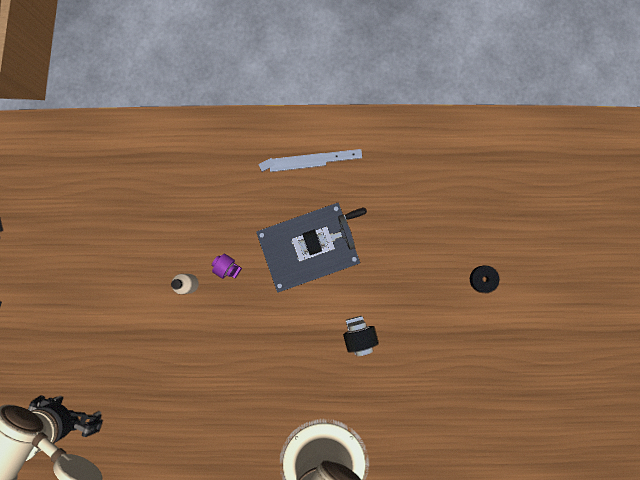

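```bash
python3 - <<'E'
from h import *
for n,b in(("scene",(255,205,395,310)),("top",(245,190,385,300))):
    c=dict(np.load("pics/"+n+"0.npz"));save(c,n+"0c.png",b,5.5)
E
```

```text
(no output)
```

View pics/scene0c.png

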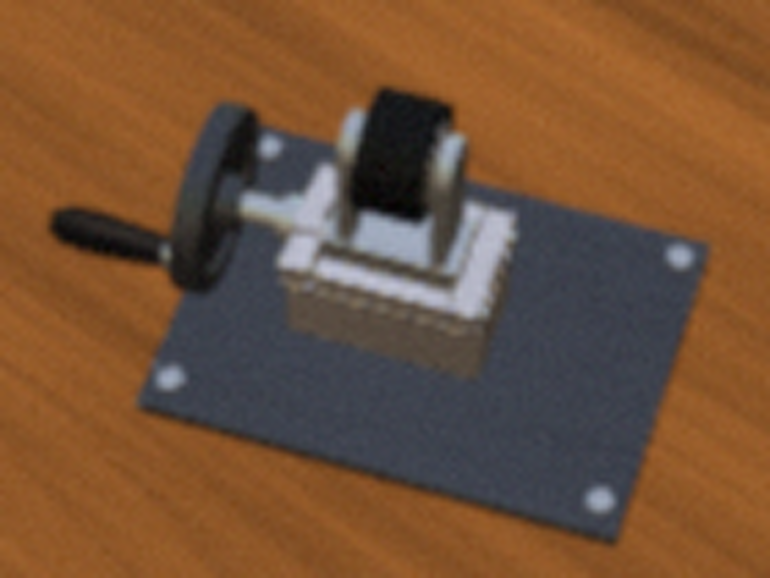

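View pics/top0c.png

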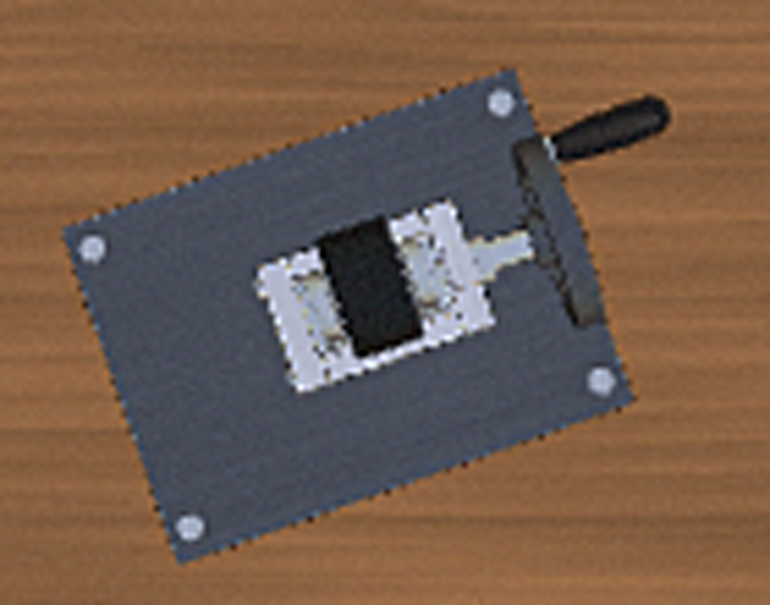

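```bash
python3 - <<'E'
from h import *
c=dict(np.load("pics/top0.npz"))
P=[px2w(c,245+u/5.5-.4,190+v/5.5-.4,z=.014) for u,v in((63,228),(513,68),(635,400),(180,562))]
print(np.round(P,4)); P=np.array(P)
print([np.linalg.norm(P[i]-P[i-1]) for i in range(4)], P.mean(0))
ex=((P[0]-P[3])+(P[1]-P[2]));yaw=np.arctan2(ex[1],ex[0]);
ey=((P[0]-P[1])+(P[3]-P[2]));print("yaw",yaw,np.arctan2(ey[1],ey[0])-np.pi/2)
for u,v in ((290,290),(452,205),(492,322),(300,390),(258,268)): print("recv",px2w(c,245+u/5.5,190+v/5.5,z=.074))
for u,v in ((555,150),(655,112),):
    for z in (.04,.05): print("handle",px2w(c,245+u/5.5,190+v/5.5,z=z))
W=cloud(c)
for (u,v) in ((358,213),(362,212),(352,214),(313,242)): print(W[v,u])
c=dict(np.load("pics/scene0.npz"));W=cloud(c)
print("scene handle")
for u,v in((70,215),(105,235),(150,248)): print(W[round(205+v/5.5),round(255+u/5.5)])
print([px2w(c,255+u/5.5,205+v/5.5,z=.014)for u,v in((708,245),(142,405),(615,540))])
E
```

```text
[[ 0.6049  0.1744  0.014 ]
 [ 0.6808 -0.0399  0.014 ]
 [ 0.5226 -0.097   0.014 ]
 [ 0.4465  0.1182  0.014 ]]
[np.float64(0.1680899085358537), np.float64(0.22732621551261567), np.float64(0.16815264811970182), np.float64(0.22826257851864235)] [0.56369008 0.03892063 0.014     ]
yaw 0.3435721476058476 0.3403641580759422
recv [0.57033407 0.06242828 0.074     ]
recv [ 0.60891867 -0.0112755   0.074     ]
recv [ 0.55559185 -0.02928824  0.074     ]
recv [0.52488436 0.05786233 0.074     ]
recv [0.58038795 0.07699674 0.074     ]
handle [ 0.63762852 -0.0596576   0.04      ]
handle [ 0.63654661 -0.05924083  0.05      ]
handle [ 0.65536496 -0.10644945  0.04      ]
handle [ 0.65415688 -0.10569982  0.05      ]
[ 0.64383889 -0.08814591  0.08093863]
[ 0.64689686 -0.09848128  0.07608823]
[ 0.64184382 -0.07339552  0.07674115]
[0.56645711 0.02260449 0.16303472]
scene handle
[ 0.64955268 -0.09656788  0.07481795]
[ 0.64656633 -0.07988522  0.0685663 ]
[ 0.64098491 -0.05815991  0.07260542]
[array([0.44723763, 0.1229586 , 0.014     ]), array([ 0.68105856, -0.03242227,  0.014     ]), array([0.60599623, 0.17994048, 0.014     ])]
```

```bash
python3 - <<'E'
from h import *
yaw=.342
Rz=np.array([[np.cos(yaw),-np.sin(yaw)],[np.sin(yaw),np.cos(yaw)]])
o=np.array([.567,.0236])
for n in("top","scene"):
    c=dict(np.load(f"pics/{n}0.npz"));W=cloud(c).reshape(-1,3)
    S=np.c_[(W[:,:2]-o)@Rz,W[:,2]]
    def sel(x,y,z): 
        m=(S[:,0]>x[0])&(S[:,0]<x[1])&(S[:,1]>y[0])&(S[:,1]<y[1])&(S[:,2]>z[0])&(S[:,2]<z[1]);return S[m]
    def st(name,q): print(n,name,len(q),*( (np.round(q.min(0),4),np.round(q.max(0),4),np.round(np.median(q,0),4)) if len(q) else ()))
    st("plate",sel((-.12,.12),(-.15,.16),(.007,.021)))
    st("recv rim",sel((-.05,.05),(-.07,.07),(.066,.082)))
    st("wheel",sel((-.05,.05),(-.05,.05),(.155,.18)))
    st("fork",sel((-.05,.05),(-.05,.05),(.11,.18)))
    st("handle",sel((0,.06),(-.16,-.105),(.03,.12)))
    st("handwheel",sel((-.06,.06),(-.1,-.08),(.03,.13)))
    st("bench",sel((.1,.14),(-.1,.1),(-.02,.02)))
    for p in sel((0,.06),(-.16,-.105),(.03,.12))[::3]: print(np.round(p,4))
E
```

```text
top plate 4377 [-0.1186 -0.1436  0.007 ] [0.1172 0.1545 0.021 ] [-0.0051  0.0358  0.0135]
top recv rim 508 [-0.028  -0.0698  0.0663] [0.0319 0.0501 0.0819] [-0.0002 -0.0184  0.0736]
top wheel 257 [-0.0219 -0.0239  0.1551] [0.0258 0.0274 0.1722] [0.0014 0.0015 0.1624]
top fork 415 [-0.0257 -0.0248  0.1154] [0.0296 0.0274 0.1722] [0.0002 0.0016 0.1586]
top handle 134 [ 0.0283 -0.1529  0.0649] [ 0.0471 -0.1051  0.0809] [ 0.037  -0.1293  0.0744]
top handwheel 262 [-0.0427 -0.0997  0.0301] [ 0.0456 -0.0801  0.1201] [ 0.001  -0.0867  0.1008]
top bench 1127 [ 0.1001 -0.1    -0.0107] [0.14   0.0999 0.0112] [ 0.12    0.0002 -0.0006]
[ 0.0471 -0.139   0.0682]
[ 0.0436 -0.145   0.0786]
[ 0.0418 -0.1529  0.0706]
[ 0.0446 -0.1347  0.0786]
[ 0.0423 -0.1421  0.0758]
[ 0.0398 -0.1492  0.0753]
[ 0.0453 -0.1274  0.0726]
[ 0.0424 -0.1341  0.0764]
[ 0.0397 -0.1409  0.0785]
[ 0.0376 -0.1486  0.0733]
[ 0.0459 -0.1199  0.0675]
[ 0.0424 -0.126   0.0779]
[ 0.04   -0.1332  0.0768]
[ 0.038  -0.1408  0.0713]
[ 0.0352 -0.1476  0.074 ]
[ 0.0458 -0.1116  0.0708]
[ 0.0427 -0.1182  0.0768]
[ 0.0401 -0.1251  0.0779]

[... 1707 characters left out ...]
 0.0374 -0.1167  0.0768]
[ 0.0315 -0.1112  0.0711]
[ 0.0461 -0.1431  0.0724]
[ 0.0432 -0.1362  0.0716]
[ 0.0426 -0.1283  0.0743]
[ 0.0379 -0.1222  0.0707]
[ 0.0388 -0.1136  0.0756]
[ 0.0355 -0.1069  0.0741]
[ 0.0458 -0.1408  0.0687]
[ 0.0476 -0.1316  0.0752]
[ 0.0454 -0.1244  0.0755]
[ 0.0429 -0.1174  0.0752]
[ 0.0406 -0.1103  0.0753]
[ 0.0479 -0.1429  0.0663]
[ 0.0463 -0.1354  0.0674]
[ 0.0461 -0.1272  0.0708]
[ 0.0454 -0.1193  0.0734]
[ 0.0423 -0.1125  0.0723]
[ 0.038  -0.1063  0.0691]
[ 0.0483 -0.1291  0.0686]
[ 0.0448 -0.1226  0.0668]
[ 0.0444 -0.1145  0.0698]
[ 0.0451 -0.106   0.0745]
[ 0.0521 -0.1194  0.0738]
[ 0.0455 -0.1143  0.067 ]
[ 0.0459 -0.1059  0.0714]
[ 0.0461 -0.1115  0.0647]
```

```bash
cat >> h.py <<'E'
yaw=.342; o=np.array([.5675,.0252])
Rz=np.array([[np.cos(yaw),-np.sin(yaw)],[np.sin(yaw),np.cos(yaw)]])
def s2w(p): return np.r_[o+Rz@np.array(p[:2]),p[2]]
def w2s(p): return np.r_[(np.array(p[:2])-o)@Rz,p[2]]
def status(tpos=None,yy=None):
    """tpos stand-frame TCP target; yy: stand-frame yaw of tool y (rad)"""
    s=manip.get_state();Q=R.from_quat(s["eef_rot"]);M=Q.as_matrix()
    print("t",round(s["time_s"],2),"tcp_stand",np.round(w2s(s["tool_pos"]),4),"w",round(s["width"],4),"F",np.round(s["wrist_force"],1),"T",np.round(s["ft_torque"],2),"j",np.round(s["joints"],2))
    Ms=R.from_euler('z',-yaw).as_matrix()@M; print("tool x,y,z in stand:",np.round(Ms.T,3).tolist())
    if tpos is not None:
        d=s2w(tpos)-s["tool_pos"]; print("shift shares (current tool axes)",np.round(M.T@d/.08,3))
        if yy is not None:
            Y=np.array([np.cos(yaw+yy),np.sin(yaw+yy),0]);Z=np.array([0,0,-1.]);X=np.cross(Y,Z)
            T=np.c_[X,Y,Z]; rv=R.from_matrix(M.T@T).as_rotvec()
            print("turn shares",np.round(rv/(np.pi/2),3),"shift in target axes",np.round(T.T@d/.08,3))
E
python3 -c "
from h import *
status((.0365,-.136,.2),0)
print(s2w((.0365,-.136,.2)))"
```

```text
t 0.1 tcp_stand [-0.1771  0.6094  0.2304] w 0.0853 F [ 0.7  0.2 -0.5] T [-0.    0.    0.01] j [ 1.01  0.16  1.6  -0.    1.39 -0.21]
tool x,y,z in stand: [[-0.771, 0.637, 0.0], [0.637, 0.771, -0.002], [-0.001, -0.001, -1.0]]
shift shares (current tool axes) [-7.995 -5.479  0.387]
turn shares [-0.001  0.     0.56 ] shift in target axes [-9.317  2.67   0.38 ]
[ 0.64749671 -0.09068259  0.2       ]
```

Request:
step_arm --commands '[0,0,0,0,0,0.07,0,0,0,0,0,0.07,0,0,0,0,0,0.07,0,0,0,0,0,0.07,0,0,0,0,0,0.07,0,0,0,0,0,0.07,0,0,0,0,0,0.07,0,0,0,0,0,0.07]'

```text
time_s: 0.77
tool_pos: [0.1963, 0.54, 0.2307]
eef_rot: [0.579, 0.816, -0.001, 0.0]
wrist_force: [0.2, 0.4, -0.1]
width: 0.0854
```

Request:
step_arm --commands '[-0.4,0.115,0,0,0,0,-0.4,0.115,0,0,0,0,-0.4,0.115,0,0,0,0,-0.4,0.115,0,0,0,0,-0.4,0.115,0,0,0,0,-0.4,0.115,0,0,0,0,-0.4,0.115,0,0,0,0,-0.4,0.115,0,0,0,0,-0.4,0.115,0,0,0,0,-0.4,0.115,0,0,0,0,-0.4,0.115,0,0,0,0,-0.4,0.115,0,0,0,0,-0.4,0.115,0,0,0,0,-0.4,0.115,0,0,0,0,-0.4,0.115,0,0,0,0,-0.4,0.115,0,0,0,0,-0.4,0.115,0,0,0,0,-0.4,0.115,0,0,0,0,-0.4,0.115,0,0,0,0,-0.4,0.115,0,0,0,0]'

```text
time_s: 2.43
tool_pos: [0.5851, -0.0022, 0.2307]
eef_rot: [0.576, 0.817, -0.0, -0.0]
wrist_force: [0.3, 0.2, 0.0]
width: 0.0856
```

```bash
python3 -c "
from h import *
status((.0365,-.136,.18),0)"
```

```text
t 2.43 tcp_stand [ 0.0074 -0.0317  0.2307] w 0.0856 F [0.3 0.2 0. ] T [0.   0.03 0.01] j [-0.21  0.19  1.57  0.    1.39 -0.55]
tool x,y,z in stand: [[-0.0, 1.0, 0.001], [1.0, 0.0, -0.001], [-0.001, 0.001, -1.0]]
shift shares (current tool axes) [-1.304  0.364  0.633]
turn shares [-0.001 -0.     0.   ] shift in target axes [-1.304  0.364  0.634]
```

Request:
step_arm --commands '[-0.326,0.091,0,0,0,0,-0.326,0.091,0,0,0,0,-0.326,0.091,0.1,0,0,0,-0.326,0.091,0.2,0,0,0,0,0,0.2,0,0,0,0,0,0.13,0,0,0,0,0,0,0,0,0]'

```text
time_s: 3.02
tool_pos: [0.645, -0.0884, 0.1769]
eef_rot: [0.576, 0.817, -0.001, -0.003]
wrist_force: [-0.4, 0.3, -1.1]
width: 0.0856
```

```bash
python3 -c "
from h import *
status((.0365,-.136,.047),0)
c=cam('scene');save(c,'scene1.png',(240,160,400,280),5)
c=cam('top');save(c,'top1.png',(245,190,405,300),5)
"
```

```text
t 3.02 tcp_stand [ 0.0349 -0.1331  0.1769] w 0.0856 F [-0.4  0.3 -1.1] T [-0.    0.02  0.02] j [-0.32  0.4   1.42  0.    1.33 -0.66]
tool x,y,z in stand: [[-0.0, 1.0, 0.005], [1.0, 0.0, -0.005], [-0.005, 0.005, -1.0]]
shift shares (current tool axes) [-0.044  0.029  1.624]
turn shares [-0.003 -0.003  0.   ] shift in target axes [-0.037  0.02   1.624]
```

View pics/scene1.png

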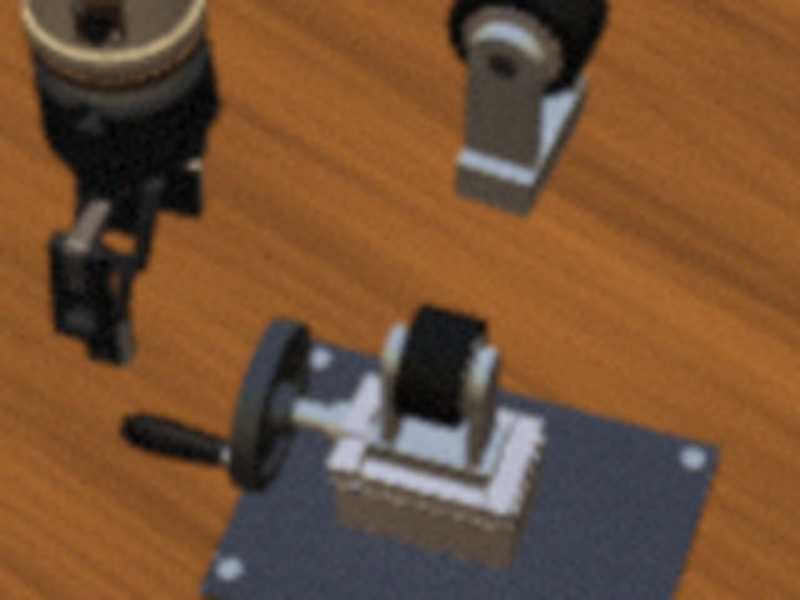

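View pics/top1.png

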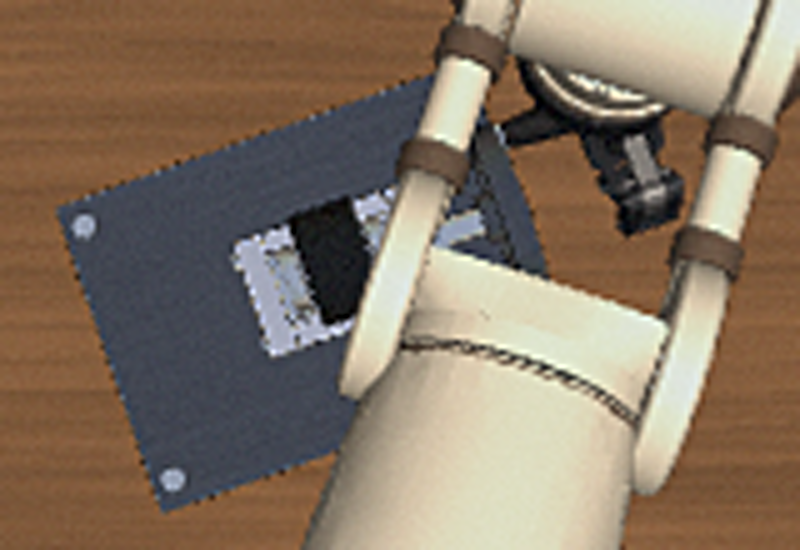

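Request:
step_arm --commands '[0,0,0.2,0,0,0,0,0,0.2,0,0,0,0,0,0.2,0,0,0,0,0,0.2,0,0,0,0,0,0.2,0,0,0,0,0,0.15,0,0,0,0,0,0.15,0,0,0,0,0,0.1,0,0,0,0,0,0.1,0,0,0,0,0,0,0,0,0,0,0,0,0,0,0]'

```text
time_s: 4.03
tool_pos: [0.6472, -0.0892, 0.0609]
eef_rot: [0.576, 0.817, -0.0, -0.0]
wrist_force: [-0.6, 0.6, 0.4]
width: 0.0858
```

```bash
python3 -c "
from h import *
status((.0365,-.136,.047),0)
c=cam('scene');save(c,'scene2.png',(240,180,400,300),5)
"
```

```text
t 4.03 tcp_stand [ 0.0367 -0.1345  0.0609] w 0.0858 F [-0.6  0.6  0.4] T [-0.03 -0.01 -0.02] j [-0.32  0.53  1.49 -0.    1.13 -0.66]
tool x,y,z in stand: [[-0.0, 1.0, 0.0], [1.0, 0.0, -0.0], [-0.0, 0.0, -1.0]]
shift shares (current tool axes) [-0.019 -0.002  0.173]
turn shares [-0. -0.  0.] shift in target axes [-0.019 -0.002  0.173]
```

View pics/scene2.png

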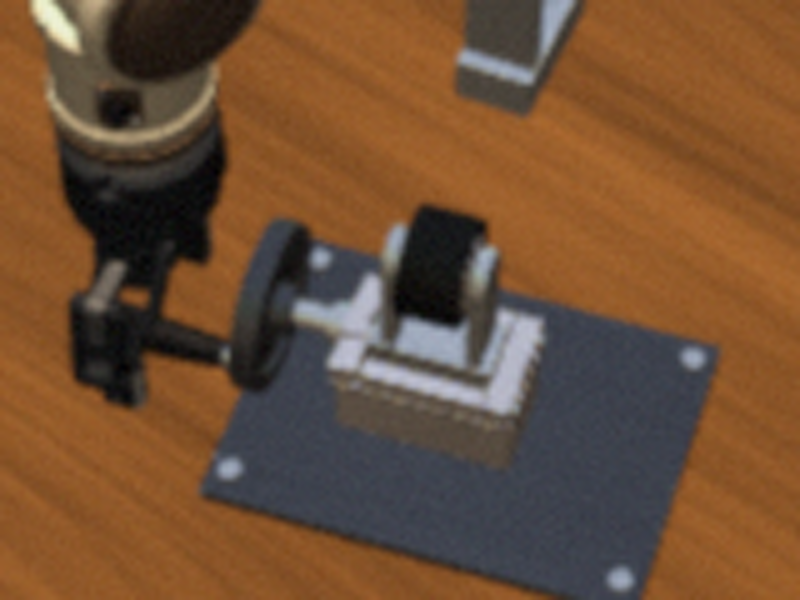

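Request:
step_arm --commands '[0,0,0.06,0,0,0,0,0,0.06,0,0,0,0,0,0.05,0,0,0,0,0,0,0,0,0]'

```text
time_s: 4.42
tool_pos: [0.6463, -0.089, 0.046]
eef_rot: [0.576, 0.817, -0.0, -0.001]
wrist_force: [0.2, 0.1, 0.4]
width: 0.0854
```

Request:
step_arm --commands '[0,0,0,0,0,0,0,0,0,0,0,0,0,0,0,0,0,0,0,0,0,0,0,0,0,0,0,0,0,0,0,0,0,0,0,0,0,0,0,0,0,0,0,0,0,0,0,0]' --gripper 0 --grip_force 30

```text
time_s: 5.08
tool_pos: [0.6476, -0.0892, 0.0476]
eef_rot: [0.576, 0.817, 0.0, 0.0]
wrist_force: [1.9, 0.3, 0.7]
width: 0.0168
```

```bash
python3 -c "
from h import *
status((.0365,-.136,.047),0)
c=cam('scene');save(c,'scene3.png',(240,180,400,300),5)
"
```

```text
t 5.08 tcp_stand [ 0.0371 -0.1346  0.0476] w 0.0168 F [1.9 0.3 0.7] T [ 0.11 -0.27 -0.03] j [-0.32  0.54  1.49  0.    1.11 -0.66]
tool x,y,z in stand: [[-0.0, 1.0, -0.0], [1.0, 0.0, 0.001], [0.001, -0.0, -1.0]]
shift shares (current tool axes) [-0.017 -0.008  0.008]
turn shares [0.001 0.    0.   ] shift in target axes [-0.017 -0.008  0.008]
```

View pics/scene3.png

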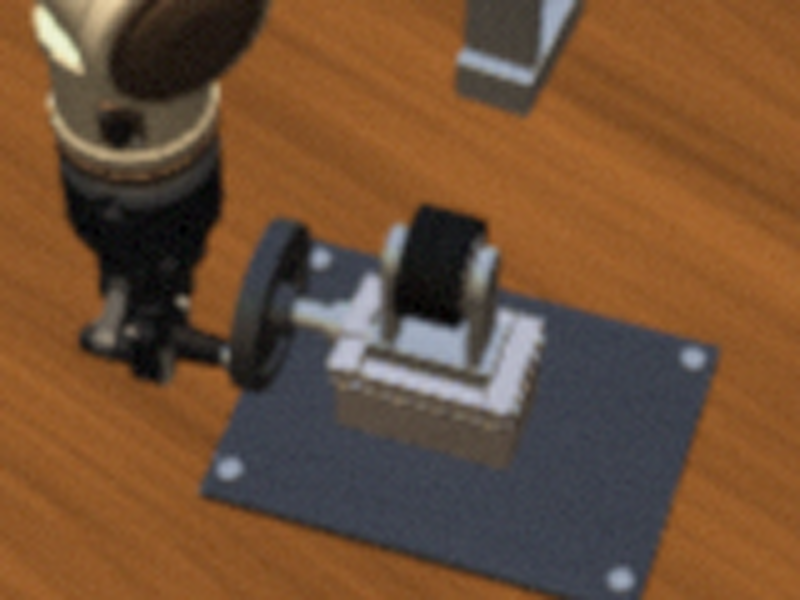

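Request:
step_arm --commands '[0,-0.002,-0.039,0,0,0,0,-0.005,-0.039,0,0,0,0,-0.0085,-0.038,0,0,0,0,-0.012,-0.0375,0,0,0,0,-0.015,-0.036,0,0,0,0,-0.018,-0.035,0,0,0,0,-0.021,-0.033,0,0,0,0,-0.024,-0.031,0,0,0,0,-0.0265,-0.029,0,0,0]'

```text
time_s: 5.88
tool_pos: [0.6372, -0.0931, 0.0732]
eef_rot: [0.576, 0.817, -0.0, 0.0]
wrist_force: [3.5, -1.0, -2.3]
width: 0.0169
```

```bash
python3 -c "
from h import *
status()
c=cam('scene');save(c,'scene4.png',(240,180,400,300),5)
"
```

```text
t 5.88 tcp_stand [ 0.026  -0.1348  0.0732] w 0.0169 F [ 3.5 -1.  -2.3] T [-0.26 -0.54 -0.03] j [-0.33  0.49  1.51 -0.    1.14 -0.67]
tool x,y,z in stand: [[-0.0, 1.0, -0.001], [1.0, 0.0, 0.0], [0.0, -0.001, -1.0]]
```

View pics/scene4.png

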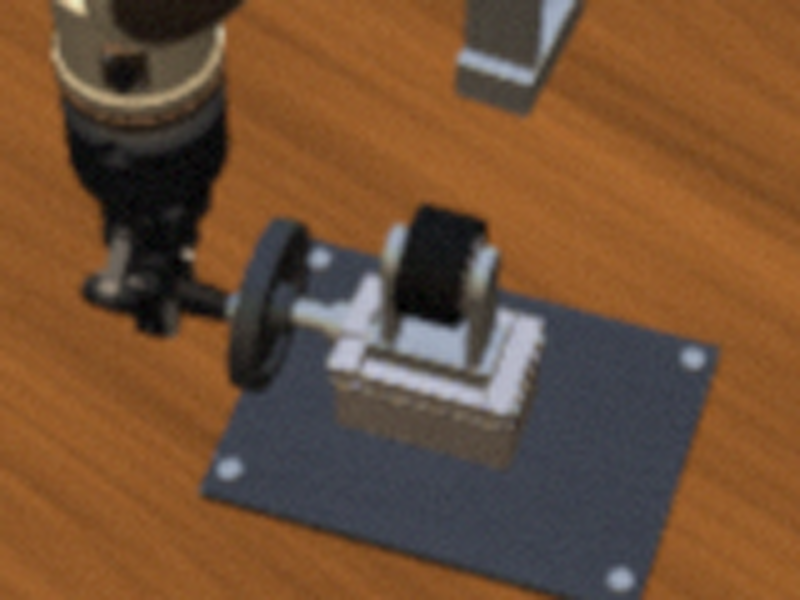

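Following well, the handle has risen and the stand is still; forces are small. Carry on over the top.

Request:
step_arm --commands '[0,-0.029,-0.0265,0,0,0,0,-0.031,-0.024,0,0,0,0,-0.033,-0.021,0,0,0,0,-0.035,-0.018,0,0,0,0,-0.036,-0.015,0,0,0,0,-0.0375,-0.012,0,0,0,0,-0.038,-0.0085,0,0,0,0,-0.039,-0.005,0,0,0,0,-0.039,-0.002,0,0,0]'

```text
time_s: 6.68
tool_pos: [0.6133, -0.1019, 0.0836]
eef_rot: [0.576, 0.817, -0.0, 0.001]
wrist_force: [5.1, -3.4, -1.9]
width: 0.0171
```

Request:
step_arm --commands '[0,-0.039,0.002,0,0,0,0,-0.039,0.005,0,0,0,0,-0.038,0.0085,0,0,0,0,-0.0375,0.012,0,0,0,0,-0.036,0.015,0,0,0,0,-0.035,0.018,0,0,0,0,-0.033,0.021,0,0,0,0,-0.031,0.024,0,0,0,0,-0.029,0.0265,0,0,0]'

```text
time_s: 7.43
tool_pos: [0.5903, -0.1107, 0.0736]
eef_rot: [0.577, 0.817, 0.0, 0.002]
wrist_force: [7.3, -2.5, 0.6]
width: 0.0169
```

```bash
python3 -c "
from h import *
status()
c=cam('scene');save(c,'scene5.png',(240,180,400,300),5)
"
```

```text
t 7.43 tcp_stand [-0.0241 -0.1356  0.0736] w 0.0169 F [ 7.3 -2.5  0.6] T [-0.49 -0.97 -0.2 ] j [-0.39  0.39  1.65 -0.    1.1  -0.73]
tool x,y,z in stand: [[0.0, 1.0, -0.002], [1.0, -0.0, 0.002], [0.002, -0.002, -1.0]]
```

View pics/scene5.png

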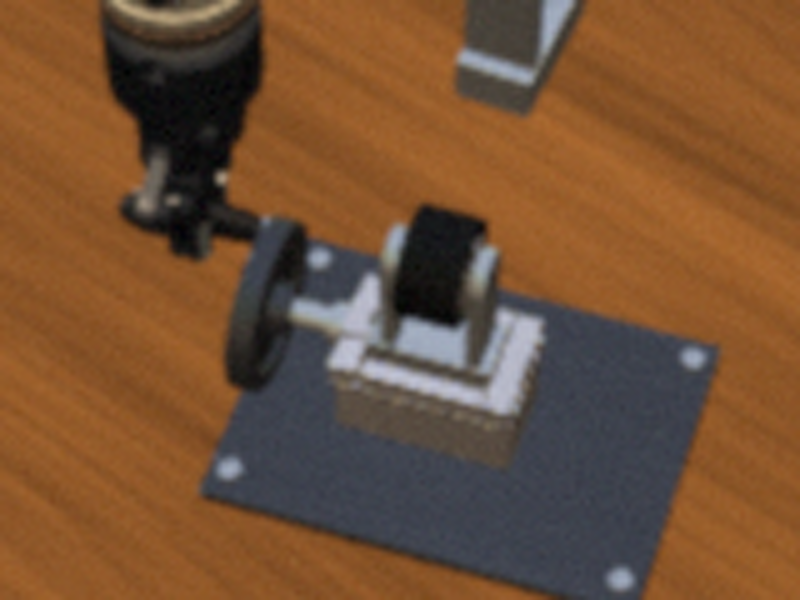

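Request:
step_arm --commands '[0,-0.0235,0.029,0,0,0,0,-0.021,0.031,0,0,0,0,-0.018,0.033,0,0,0,0,-0.016,0.035,0,0,0,0,-0.013,0.036,0,0,0,0,-0.01,0.0375,0,0,0,0,-0.007,0.038,0,0,0,0,-0.004,0.039,0,0,0,0,-0.001,0.039,0,0,0,0,0,0,0,0,0,0,0,0,0,0,0,0,0,0,0,0,0]'

```text
time_s: 8.48
tool_pos: [0.5806, -0.1149, 0.0481]
eef_rot: [0.576, 0.817, -0.001, 0.001]
wrist_force: [1.0, -8.1, 1.0]
width: 0.0171
```

```bash
python3 -c "
from h import *
status()
c=cam('scene');save(c,'scene6.png',(240,180,400,300),5)
"
```

```text
t 8.48 tcp_stand [-0.0347 -0.1364  0.0481] w 0.0171 F [ 1.  -8.1  1. ] T [-1.27 -0.14  0.03] j [-0.4   0.41  1.68 -0.    1.05 -0.74]
tool x,y,z in stand: [[-0.001, 1.0, -0.003], [1.0, 0.001, -0.001], [-0.001, -0.003, -1.0]]
```

View pics/scene6.png

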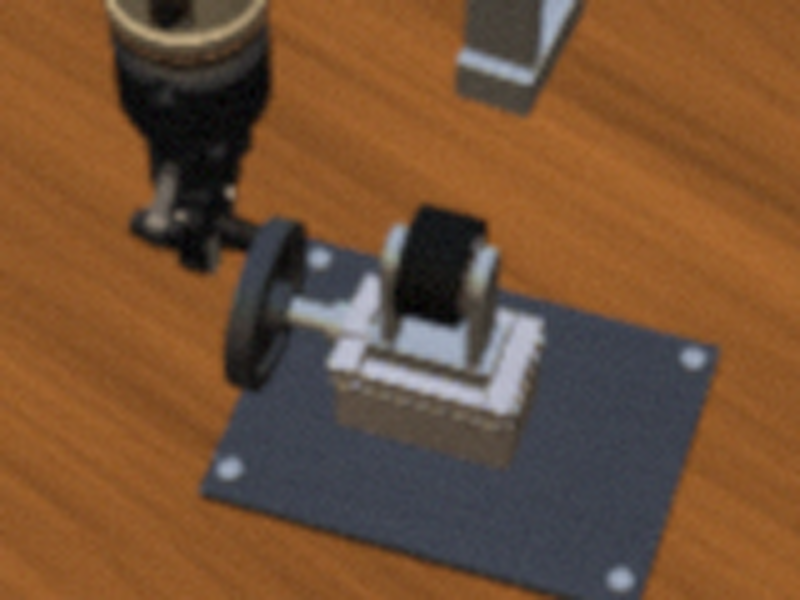

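Request:
step_arm --commands '[0,0,0,0,0,0,0,0,0,0,0,0,0,0,0,0,0,0,0,0,0,0,0,0,0,0,0,0,0,0,0,0,-0.1,0,0,0,0,0,-0.2,0,0,0,0,0,-0.3,0,0,0,0,0,-0.4,0,0,0,0,0,-0.4,0,0,0,0,0,-0.4,0,0,0,0,0,-0.2,0,0,0,0,0,0,0,0,0,0,0,0,0,0,0]' --gripper 1

```text
time_s: 9.7
tool_pos: [0.5813, -0.113, 0.2086]
eef_rot: [0.576, 0.817, 0.0, 0.001]
wrist_force: [-0.8, 0.6, -0.2]
width: 0.0855
```

```bash
python3 -c "
from h import *
status((0,0,.21),-np.pi/2)
for n in ('scene','top'):
  c=cam(n);save(c,n+'7.png',(240,180,400,300),5);np.savez('pics/%s7.npz'%n,**c)
"
```

```text
t 9.7 tcp_stand [-0.0333 -0.1348  0.2086] w 0.0855 F [-0.8  0.6 -0.2] T [-0.02  0.04  0.03] j [-0.4   0.22  1.57  0.    1.35 -0.74]
tool x,y,z in stand: [[-0.001, 1.0, -0.002], [1.0, 0.001, 0.002], [0.002, -0.002, -1.0]]
shift shares (current tool axes) [ 1.685  0.417 -0.019]
turn shares [ 0.002 -0.     1.   ] shift in target axes [ 0.416 -1.685 -0.017]
```

View pics/scene7.png

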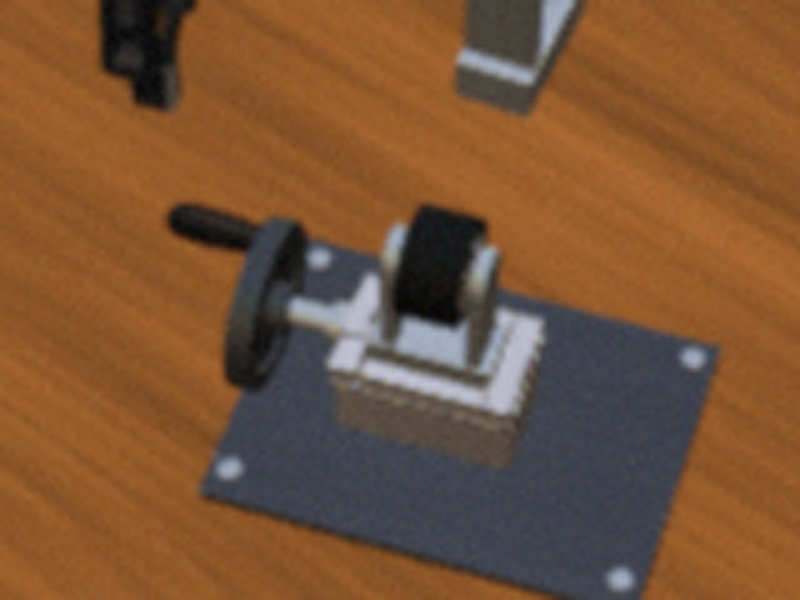

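View pics/top7.png

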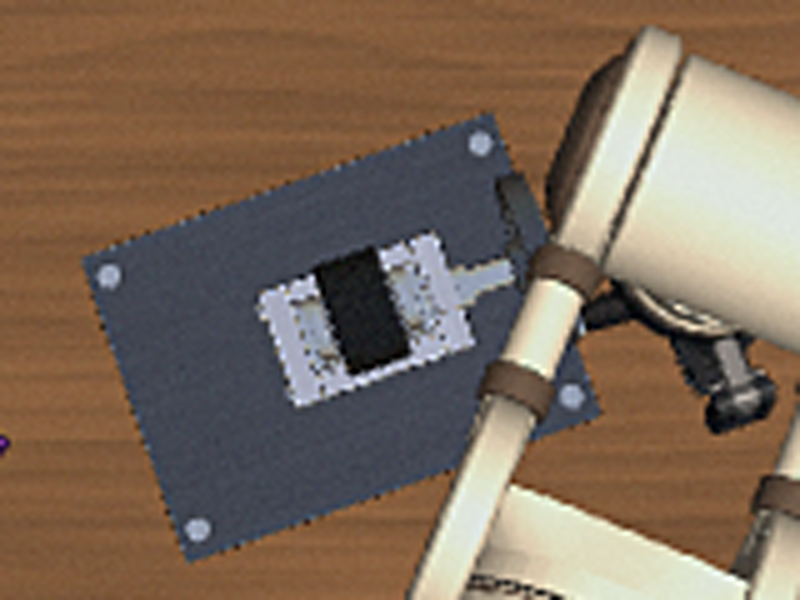

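```bash
python3 - <<'E'
from h import *
for n in("top","scene"):
  for k in "07":
    c=dict(np.load(f"pics/{n}{k}.npz"));W=cloud(c).reshape(-1,3)
    S=np.c_[(W[:,:2]-o)@Rz,W[:,2]]
    def sel(x,y,z): 
        m=(S[:,0]>x[0])&(S[:,0]<x[1])&(S[:,1]>y[0])&(S[:,1]<y[1])&(S[:,2]>z[0])&(S[:,2]<z[1]);return S[m]
    def st(name,q): print(n,k,name,len(q),*( (np.round(q.min(0),4),np.round(q.max(0),4),np.round(np.mean(q,0),4)) if len(q) else ()))
    st("recv rim",sel((-.05,.05),(-.04,.07),(.066,.082)))
    st("wheel",sel((-.05,.05),(-.05,.05),(.155,.18)))
    st("fork",sel((-.05,.05),(-.05,.05),(.11,.18)))
    st("handle",sel((-.06,.06),(-.16,-.107),(.03,.12)))
  c0=dict(np.load(f"pics/{n}0.npz"))["img"];c1=c["img"]
  g=lambda a:cv2.cvtColor(a[205:300,255:360] if n=="scene" else a[190:290,245:330],cv2.COLOR_RGB2GRAY).astype(np.float32)
  # fork/receiver region
  r=(300,215,360,280) if n=="scene" else (255,205,335,290)
  g=lambda a:cv2.cvtColor(a[r[1]:r[3],r[0]:r[2]],cv2.COLOR_RGB2GRAY).astype(np.float32)
  print(n,"shift px",cv2.phaseCorrelate(g(c0),g(c1)))
E
```

```text
top 0 recv rim 370 [-0.029  -0.04    0.0663] [0.0309 0.0487 0.0819] [-0.0019  0.0092  0.0738]
top 0 wheel 257 [-0.0229 -0.0252  0.1551] [0.0248 0.026  0.1722] [4.000e-04 1.000e-04 1.623e-01]
top 0 fork 415 [-0.0267 -0.0262  0.1154] [0.0286 0.0261 0.1722] [-3.000e-04  1.000e-04  1.568e-01]
top 0 handle 132 [ 0.0273 -0.1543  0.0649] [ 0.0461 -0.1076  0.0809] [ 0.0363 -0.1306  0.074 ]
top 7 recv rim 366 [-0.0292 -0.0399  0.0662] [0.0309 0.0487 0.082 ] [-0.0019  0.0095  0.0738]
top 7 wheel 254 [-0.0237 -0.0165  0.1551] [0.024  0.023  0.1728] [0.0004 0.0002 0.1623]
top 7 fork 414 [-0.0265 -0.0264  0.1156] [0.0283 0.0263 0.1728] [-0.0003 -0.0003  0.1567]
top 7 handle 46 [-0.0437 -0.1264  0.0649] [-0.0266 -0.1072  0.0809] [-0.0361 -0.116   0.0738]
top shift px ((0.1124679895625107, -0.028255553303523584), 0.7894378238254123)
scene 0 recv rim 501 [-0.0315 -0.0399  0.0661] [0.0367 0.0527 0.0819] [0.0122 0.0103 0.0737]
scene 0 wheel 198 [-0.0177 -0.0129  0.1551] [0.0239 0.0258 0.1699] [0.0062 0.005  0.1616]
scene 0 fork 483 [-0.0213 -0.0229  0.1106] [0.032  0.0304 0.1699] [0.0119 0.0066 0.1487]
scene 0 handle 121 [ 0.0269 -0.1518  0.061 ] [ 0.0511 -0.1072  0.0808] [ 0.0408 -0.1285  0.0721]
scene 7 recv rim 495 [-0.0277 -0.04    0.0661] [0.0352 0.0523 0.082 ] [0.0124 0.0092 0.0741]
scene 7 wheel 191 [-0.0176 -0.0127  0.1551] [0.0254 0.0204 0.1677] [0.0062 0.0039 0.1616]
scene 7 fork 482 [-0.021  -0.023   0.1102] [0.0335 0.0301 0.1677] [0.0118 0.0064 0.1486]
scene 7 handle 119 [-0.0452 -0.1529  0.0574] [-0.0238 -0.107   0.0806] [-0.0311 -0.1296  0.0725]
scene shift px ((-0.05503668703335052, 0.03737355575714929), 0.9674921247694227)
```

Request:
step_arm --commands '[0,0,0,0,0,0.077,0,0,0,0,0,0.077,0,0,0,0,0,0.077,0,0,0,0,0,0.077,0,0,0,0,0,0.077,0,0,0,0,0,0.077,0,0,0,0,0,0.077,0,0,0,0,0,0.077,0,0,0,0,0,0.077,0,0,0,0,0,0.077,0,0,0,0,0,0.077,0,0,0,0,0,0.077,0,0,0,0,0,0.076,0,0,0,0,0,0]'

```text
time_s: 10.97
tool_pos: [0.5796, -0.1124, 0.205]
eef_rot: [0.986, 0.169, -0.002, -0.001]
wrist_force: [0.8, -0.4, -0.4]
width: 0.085
```

Request:
step_arm --commands '[0.043,-0.17,0,0,0,0,0.043,-0.17,0,0,0,0,0.043,-0.17,0,0,0,0,0.043,-0.17,0,0,0,0,0.043,-0.17,0,0,0,0,0.043,-0.17,0,0,0,0,0.043,-0.17,0,0,0,0,0.043,-0.17,0,0,0,0,0.043,-0.17,0,0,0,0,0.043,-0.17,0,0,0,0,0,0,0,0,0,0,0,0,0,0,0,0]'

```text
time_s: 11.97
tool_pos: [0.5675, 0.0275, 0.2073]
eef_rot: [0.985, 0.171, -0.0, 0.0]
wrist_force: [0.0, 0.2, 0.1]
width: 0.0853
```

```bash
python3 -c "
from h import *
status((0.001,0.001,.107),-np.pi/2)
for n in ('scene',):
  c=cam(n);save(c,n+'8.png',(240,140,400,260),5);np.savez('pics/%s8.npz'%n,**c)
"
```

```text
t 11.97 tcp_stand [0.0008 0.0022 0.2073] w 0.0853 F [0.  0.2 0.1] T [ 0.02 -0.07 -0.  ] j [-0.16  0.16  1.64 -0.    1.34  1.06]
tool x,y,z in stand: [[1.0, 0.002, -0.0], [0.002, -1.0, 0.0], [-0.0, -0.0, -1.0]]
shift shares (current tool axes) [0.003 0.015 1.253]
turn shares [0.    0.    0.001] shift in target axes [0.003 0.015 1.253]
```

View pics/scene8.png

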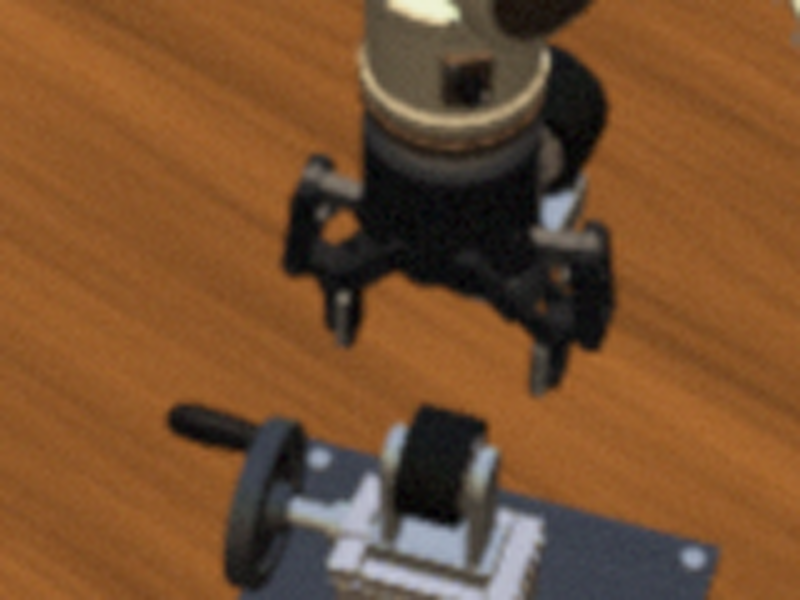

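Request:
step_arm --commands '[0.003,0.015,0.15,0,0,0,0,0,0.2,0,0,0,0,0,0.2,0,0,0,0,0,0.2,0,0,0,0,0,0.2,0,0,0,0,0,0.15,0,0,0,0,0,0.1,0,0,0,0,0,0.065,0,0,0,0,0,0,0,0,0,0,0,0,0,0,0]'

```text
time_s: 12.85
tool_pos: [0.5685, 0.0256, 0.1064]
eef_rot: [0.985, 0.17, 0.0, 0.0]
wrist_force: [-0.1, 0.7, -0.4]
width: 0.0855
```

```bash
python3 -c "
from h import *
status((0.001,0.001,.106),-np.pi/2)
for n in ('scene',):
  c=cam(n);save(c,n+'9.png',(260,160,400,280),5);np.savez('pics/%s9.npz'%n,**c)
"
```

```text
t 12.85 tcp_stand [0.001  0.     0.1064] w 0.0855 F [-0.1  0.7 -0.4] T [-0.01 -0.01  0.03] j [-0.17  0.27  1.73 -0.    1.14  1.06]
tool x,y,z in stand: [[1.0, 0.0, 0.0], [0.0, -1.0, 0.0], [0.0, -0.0, -1.0]]
shift shares (current tool axes) [-0.    -0.012  0.005]
turn shares [ 0. -0.  0.] shift in target axes [-0.    -0.012  0.005]
```

View pics/scene9.png

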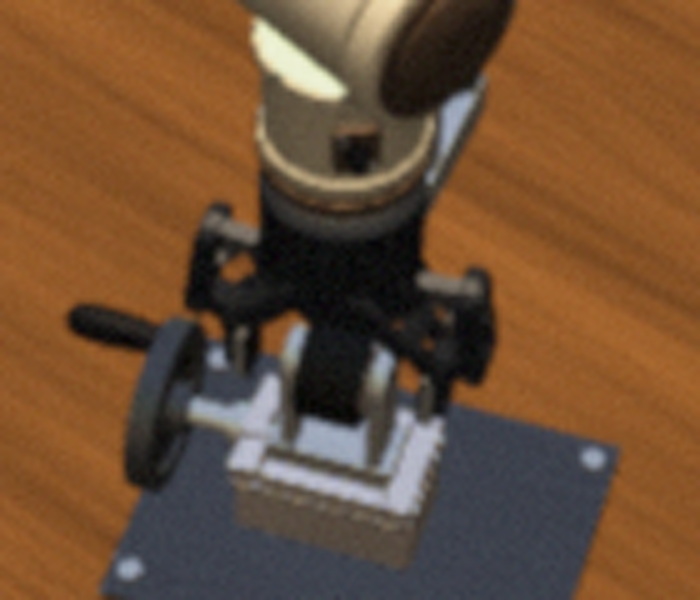

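Request:
step_arm --commands '[0,0,0,0,0,0,0,0,0,0,0,0,0,0,0,0,0,0,0,0,0,0,0,0,0,0,0,0,0,0,0,0,0,0,0,0,0,0,0,0,0,0,0,0,0,0,0,0]' --gripper 0 --grip_force 25

```text
time_s: 13.57
tool_pos: [0.5684, 0.0263, 0.1069]
eef_rot: [0.985, 0.17, 0.0, -0.0]
wrist_force: [-2.0, 4.8, 6.2]
width: 0.0514
```

```bash
python3 -c "
from h import *
status((0.001,0.001,.106),-np.pi/2)
"
```

```text
t 13.57 tcp_stand [0.0012 0.0008 0.1069] w 0.0514 F [-2.   4.8  6.2] T [ 0.44  0.32 -0.08] j [-0.17  0.27  1.73  0.    1.15  1.06]
tool x,y,z in stand: [[1.0, 0.0, 0.001], [0.0, -1.0, -0.001], [0.001, 0.001, -1.0]]
shift shares (current tool axes) [-0.003 -0.003  0.011]
turn shares [-0.    -0.001  0.   ] shift in target axes [-0.003 -0.003  0.011]
```

Request:
step_arm --commands '[0,0,0,0,0,0,0,0,0,0,0,0,0,0.006,0,0.008,0,0,0,0.006,0,0.008,0,0,0,0.006,-0.004,0.008,0,0,0,0.006,-0.006,0.008,0,0]' --grip_force 80

```text
time_s: 14.07
tool_pos: [0.5692, 0.0243, 0.1085]
eef_rot: [0.985, 0.171, -0.004, -0.025]
wrist_force: [-5.2, 3.8, 9.5]
width: 0.0514
```

```bash
python3 -c "
from h import *
status()
"
```

```text
t 14.07 tcp_stand [ 0.0014 -0.0014  0.1085] w 0.0514 F [-5.2  3.8  9.5] T [ 0.1   0.58 -0.02] j [-0.19  0.28  1.71  0.05  1.18  1.02]
tool x,y,z in stand: [[1.0, 0.001, 0.001], [0.001, -0.999, -0.051], [0.001, 0.051, -0.999]]
```

Request:
step_arm --commands '[0,0.006,-0.008,0.008,0,0,0,0,0,0,0,0]'

```text
time_s: 14.23
tool_pos: [0.5694, 0.0237, 0.1089]
eef_rot: [0.985, 0.17, -0.005, -0.032]
wrist_force: [-3.6, 3.9, 8.5]
width: 0.0512
```

```bash
python3 -c "
from h import *
status()
for n in ('scene',):
  c=cam(n);save(c,n+'10.png',(280,200,380,280),7);np.savez('pics/%s10.npz'%n,**c)
"
```

```text
t 14.23 tcp_stand [ 0.0013 -0.002   0.1089] w 0.0512 F [-3.6  3.9  8.5] T [0.51 0.65 0.05] j [-0.2   0.28  1.7   0.06  1.19  1.  ]
tool x,y,z in stand: [[1.0, 0.0, 0.001], [0.0, -0.998, -0.064], [0.001, 0.064, -0.998]]
```

View pics/scene10.png

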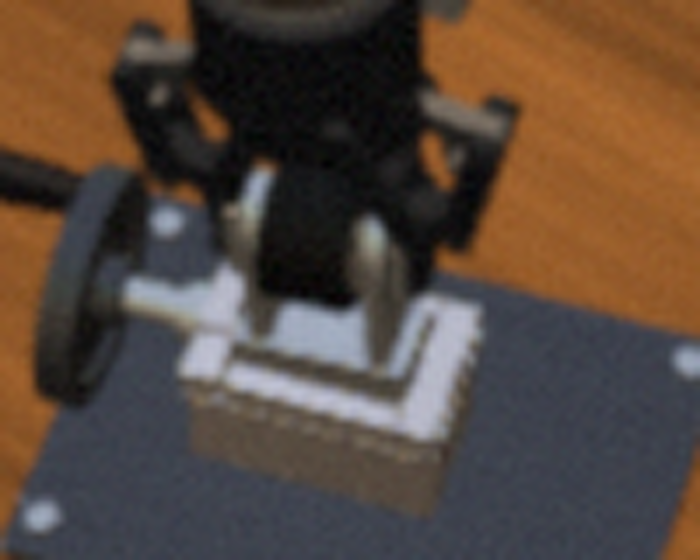

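Request:
step_arm --commands '[0,-0.006,-0.005,-0.008,0,0,0,-0.006,-0.005,-0.008,0,0,0,-0.006,-0.005,-0.008,0,0,0,-0.006,-0.005,-0.008,0,0,0,-0.006,-0.005,-0.008,0,0]'

```text
time_s: 14.7
tool_pos: [0.5668, 0.0258, 0.1081]
eef_rot: [0.985, 0.17, -0.001, 0.0]
wrist_force: [0.6, 3.4, -8.8]
width: 0.051
```

```bash
python3 -c "
from h import *
status()
"
```

```text
t 14.7 tcp_stand [-0.0004  0.0008  0.1081] w 0.051 F [ 0.6  3.4 -8.8] T [ 0.71  0.97 -0.15] j [-0.17  0.27  1.73 -0.    1.15  1.06]
tool x,y,z in stand: [[1.0, 0.001, -0.003], [0.001, -1.0, -0.0], [-0.003, 0.0, -1.0]]
```

Request:
step_arm --commands '[0,-0.006,-0.005,-0.008,0,0,0,-0.006,-0.005,-0.008,0,0,0,-0.006,-0.005,-0.008,0,0,0,-0.006,-0.005,-0.008,0,0,0,-0.006,0,-0.008,0,0,0,0,0,0,0,0]'

```text
time_s: 15.2
tool_pos: [0.5659, 0.0281, 0.1099]
eef_rot: [0.985, 0.171, 0.004, 0.031]
wrist_force: [-5.1, -0.6, -13.0]
width: 0.0511
```

```bash
python3 -c "
from h import *
status()
for n in ('scene',):
  c=cam(n);save(c,n+'11.png',(280,200,380,280),7);np.savez('pics/%s11.npz'%n,**c)
"
```

```text
t 15.2 tcp_stand [-0.0006  0.0033  0.1099] w 0.0511 F [ -5.1  -0.6 -13. ] T [ 0.38  1.07 -0.09] j [-0.13  0.25  1.74 -0.06  1.12  1.12]
tool x,y,z in stand: [[1.0, 0.001, -0.003], [0.001, -0.998, 0.063], [-0.003, -0.063, -0.998]]
```

View pics/scene11.png

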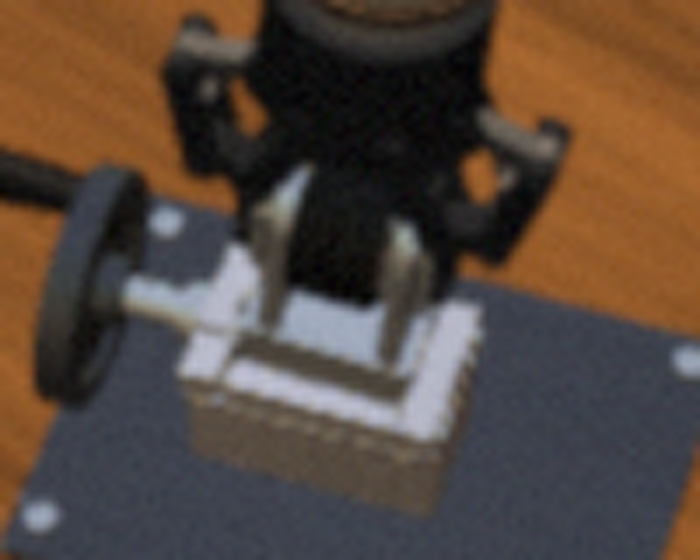

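Request:
step_arm --commands '[0,0.006,-0.003,0.008,0,0,0,0.006,-0.003,0.008,0,0,0,0.006,-0.003,0.008,0,0,0,0.006,-0.004,0.008,0,0,0,0.006,-0.004,0.008,0,0]'

```text
time_s: 15.67
tool_pos: [0.567, 0.0259, 0.1119]
eef_rot: [0.985, 0.17, -0.002, -0.001]
wrist_force: [-6.9, 3.1, -11.7]
width: 0.0512
```

```bash
python3 -c "
from h import *
status()
"
```

```text
t 15.67 tcp_stand [-0.0002  0.0008  0.1119] w 0.0512 F [ -6.9   3.1 -11.7] T [ 0.21  1.37 -0.26] j [-0.17  0.26  1.72  0.    1.16  1.06]
tool x,y,z in stand: [[1.0, 0.0, -0.003], [0.0, -1.0, -0.003], [-0.003, 0.003, -1.0]]
```

Request:
step_arm --commands '[0,0.006,-0.003,0.008,0,0,0,0.006,-0.003,0.008,0,0,0,0.006,-0.003,0.008,0,0,0,0.006,-0.003,0.008,0,0,0,0.006,0,0.008,0,0,0,0,0,0,0,0]'

```text
time_s: 16.17
tool_pos: [0.568, 0.0233, 0.1138]
eef_rot: [0.985, 0.17, -0.007, -0.032]
wrist_force: [-9.3, 3.3, -5.7]
width: 0.0514
```

```bash
python3 -c "
from h import *
status()
"
```

```text
t 16.17 tcp_stand [-1.000e-04 -1.900e-03  1.138e-01] w 0.0514 F [-9.3  3.3 -5.7] T [ 0.42  1.91 -0.1 ] j [-0.2   0.28  1.7   0.06  1.2   1.  ]
tool x,y,z in stand: [[1.0, 0.0, -0.003], [-0.0, -0.998, -0.066], [-0.003, 0.066, -0.998]]
```

Request:
step_arm --commands '[-0.002,-0.006,-0.004,-0.008,0,0,-0.002,-0.006,-0.004,-0.008,0,0,-0.002,-0.006,-0.004,-0.008,0,0,-0.002,-0.006,-0.004,-0.008,0,0,-0.002,-0.006,-0.004,-0.008,0,0]'

```text
time_s: 16.58
tool_pos: [0.5671, 0.0258, 0.1155]
eef_rot: [0.985, 0.17, -0.001, -0.001]
wrist_force: [-5.3, 3.8, -9.2]
width: 0.0514
```

```bash
python3 -c "
from h import *
status()
"
```

```text
t 16.58 tcp_stand [-0.0002  0.0007  0.1155] w 0.0514 F [-5.3  3.8 -9.2] T [1.16 1.4  0.01] j [-0.17  0.26  1.72  0.    1.16  1.06]
tool x,y,z in stand: [[1.0, 0.0, -0.001], [0.0, -1.0, -0.002], [-0.001, 0.002, -1.0]]
```

Request:
step_arm --commands '[-0.002,-0.006,-0.004,-0.008,0,0,-0.002,-0.006,-0.004,-0.008,0,0,-0.002,-0.006,-0.004,-0.008,0,0,0,-0.006,-0.004,-0.008,0,0,0,-0.006,0,-0.008,0,0,0,0,0,0,0,0]'

```text
time_s: 17.08
tool_pos: [0.5687, 0.0273, 0.1186]
eef_rot: [0.985, 0.17, 0.008, 0.032]
wrist_force: [-0.0, 0.0, -4.4]
width: 0.0512
```

```bash
python3 -c "
from h import *
status()
for n in ('scene',):
  c=cam(n);save(c,n+'12.png',(255,200,395,310),5.5);np.savez('pics/%s12.npz'%n,**c)
"
```

```text
t 17.08 tcp_stand [0.0019 0.0016 0.1186] w 0.0512 F [-0.   0.  -4.4] T [ 0.27  0.05 -0.03] j [-0.13  0.24  1.74 -0.06  1.13  1.12]
tool x,y,z in stand: [[1.0, 0.001, 0.006], [0.0, -0.998, 0.066], [0.006, -0.066, -0.998]]
```

View pics/scene12.png

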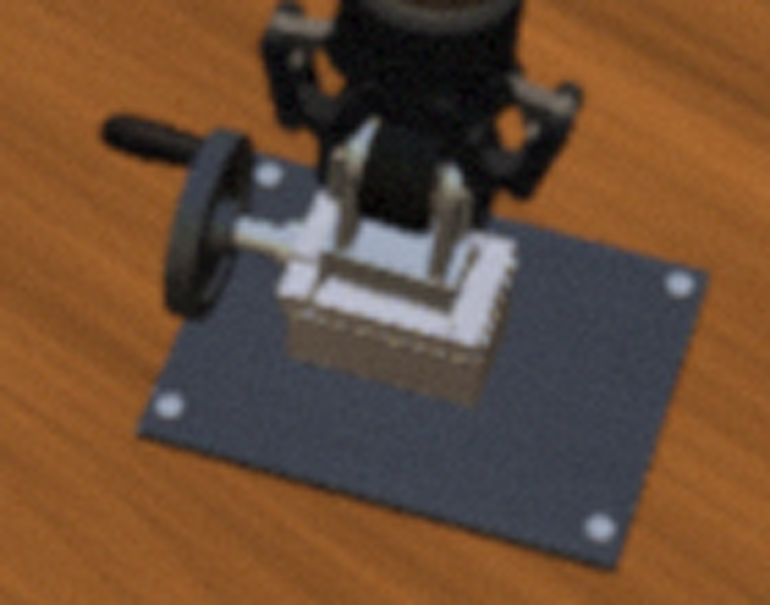

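Request:
step_arm --commands '[0,0.003,-0.006,0.008,0,0,0,0.003,-0.006,0.008,0,0,0,0.003,-0.006,0.008,0,0,0,0.003,-0.006,0.008,0,0,0,0.003,-0.006,0.009,0,0,0,0,0,0,0,0]'

```text
time_s: 17.63
tool_pos: [0.5671, 0.0256, 0.119]
eef_rot: [0.985, 0.17, 0.0, -0.001]
wrist_force: [0.2, -0.4, -4.9]
width: 0.0511
```

```bash
python3 -c "
from h import *
status((0.0012,0.0008,.132),-np.pi/2)
"
```

```text
t 17.63 tcp_stand [-0.0003  0.0005  0.119 ] w 0.0511 F [ 0.2 -0.4 -4.9] T [-0.05 -0.02  0.02] j [-0.17  0.25  1.72  0.    1.17  1.06]
tool x,y,z in stand: [[1.0, -0.001, 0.001], [-0.001, -1.0, -0.002], [0.001, 0.002, -1.0]]
shift shares (current tool axes) [ 0.019 -0.004 -0.162]
turn shares [-0.001 -0.    -0.   ] shift in target axes [ 0.019 -0.004 -0.162]
```

Request:
step_arm --commands '[0,0,-0.015,0,0,0,0,0,-0.015,0,0,0,0.005,0,-0.02,0,0,0,0.005,0,-0.02,0,0,0,0.005,0,-0.02,0,0,0,0,0,-0.02,0,0,0,0,0,-0.02,0,0,0,0,0,-0.02,0,0,0,0,0,-0.012,0,0,0,0,0,0,0,0,0,0,0,0,0,0,0,0,0,0,0,0,0]'

```text
time_s: 18.63
tool_pos: [0.5676, 0.0268, 0.1317]
eef_rot: [0.985, 0.17, -0.0, -0.001]
wrist_force: [-0.3, 0.9, -4.5]
width: 0.0512
```

```bash
python3 -c "
from h import *
status((0.0012,0.0008,.132),-np.pi/2)
for n in ('scene','top'):
  c=cam(n);save(c,n+'13.png',(255,190,395,300),5.5);np.savez('pics/%s13.npz'%n,**c)
  c0=dict(np.load('pics/%s7.npz'%n))['img']
  r=(320,250,390,305) if n=='scene' else (255,205,300,295)
  g=lambda a:cv2.cvtColor(a[r[1]:r[3],r[0]:r[2]],cv2.COLOR_RGB2GRAY).astype(np.float32)
  print(n,cv2.phaseCorrelate(g(c0),g(c['img'])))
"
```

```text
t 18.63 tcp_stand [0.0006 0.0015 0.1317] w 0.0512 F [-0.3  0.9 -4.5] T [-0.01 -0.02 -0.02] j [-0.17  0.24  1.71  0.    1.19  1.06]
tool x,y,z in stand: [[1.0, 0.0, -0.0], [0.0, -1.0, -0.002], [-0.0, 0.002, -1.0]]
shift shares (current tool axes) [ 0.007  0.008 -0.004]
turn shares [-0.001  0.     0.   ] shift in target axes [ 0.007  0.008 -0.004]
scene ((0.010900910950070397, 0.11608627795203574), 0.7103202355128747)
top ((0.3120930387548775, -0.04456189745036454), 0.19610804699085377)
```

View pics/scene13.png

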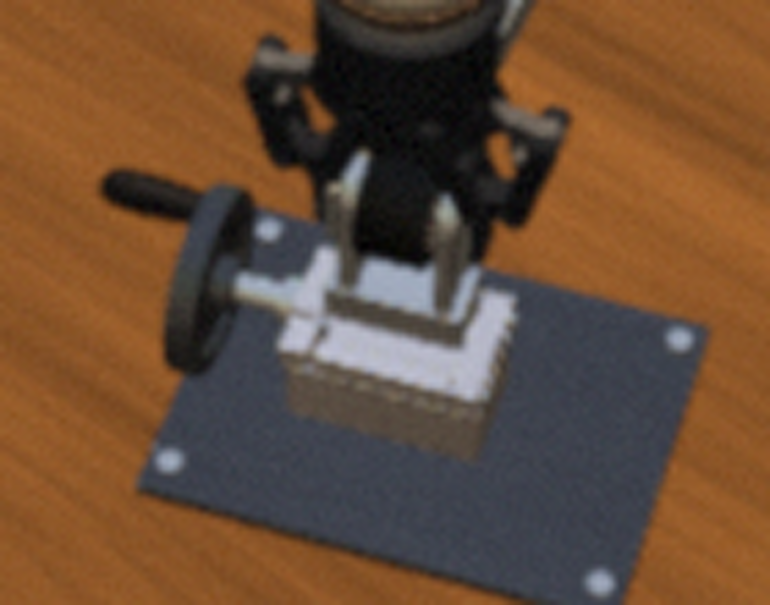

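View pics/top13.png

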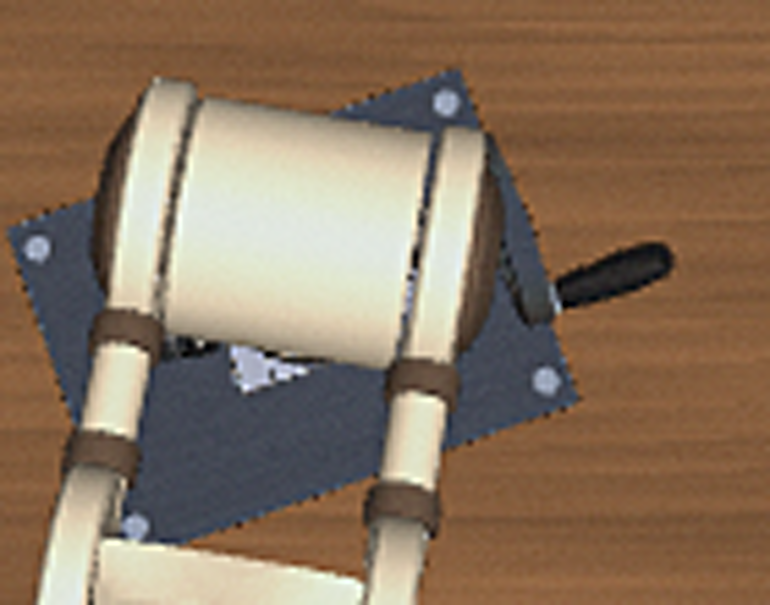

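```bash
python3 -c "
from h import *
c=dict(np.load('pics/scene13.npz'))
for z in (.064,.074,.084,.094,.106):
  for y in (-.032,.032): print(z,y,np.round((w2px(c,[s2w((.016,y,z))])[0]-[255,190]+.5)*5.5-.5,0))
W=cloud(c).reshape(-1,3);S=np.c_[(W[:,:2]-o)@Rz,W[:,2]]
m=(abs(S[:,0])<.03)&(abs(S[:,1])<.03)&(S[:,2]>.08)&(S[:,2]<.13)
h=np.histogram(S[m][:,2],bins=np.arange(.08,.131,.004));print(h[0])
m=(S[:,0]<0)&(S[:,1]<-.107)&(S[:,1]>-.16)&(S[:,0]>-.06)&(S[:,2]>.03);print(S[m].mean(0))
print(manip.get_state()['qd'].round(3))
im=cv2.resize(c['img'][225:265,300:360,::-1],None,fx=12,fy=12,interpolation=cv2.INTER_CUBIC);cv2.imwrite('pics/z13.png',im)
"
```

```text
0.064 -0.032 [317. 340.]
0.064 0.032 [452. 376.]
0.074 -0.032 [317. 327.]
0.074 0.032 [452. 364.]
0.084 -0.032 [317. 315.]
0.084 0.032 [453. 351.]
0.094 -0.032 [317. 302.]
0.094 0.032 [454. 338.]
0.106 -0.032 [317. 286.]
0.106 0.032 [454. 323.]
[ 4 15 16 23 25 53 79 28 11  8  9  7]
[-0.03081393 -0.12911745  0.07278965]
[ 0.     0.001  0.001 -0.     0.    -0.001]
```

View pics/z13.png

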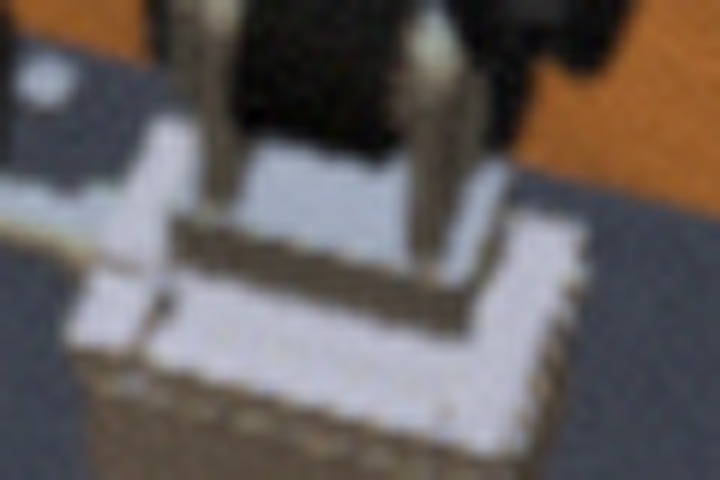

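```bash
python3 -c "
from plant import manip
print(manip.job_done())"
```

```text
the job is handed in; nothing more can be done
None
```

The job is handed in, with the fork out of the receiver and still held over it; no verdict is reported, so the figures below are my own last checks.

**What I did**
- I chose the fork standing in the stand and left the larger steel fork and the purple one alone.
- I pinched the handwheel's handle from above and carried it about 180° over the top to nine o'clock, in one grip.
- I took the fork across its cheeks with 80 N and rocked it about ±0.064 rad: toward the wheel, away, toward, away. I eased it up a few mm with each swing; it was free by the fourth.
- I then brought it upright and lifted it clear.

**Last checks**
- **Fork:** the wrist carries about 4.5 N, the fork's own weight, with moments near zero, so it is not touching the stand. The tool is within 0.002 rad of vertical and still.
- **Clearance:** the depth reading puts the foot about 10 mm above the rim. The colour picture suggested nearer 15 mm, but both are within 3 to 30 mm. Sideways it is within about 2 mm of the receiver's centre.
- **Handwheel:** the handle is level on the −x side, about 4.0 rad.
- **Stand:** flat and in place, with about 0.1 px shift in the scene camera. The top view was mostly hidden by the arm by then, so its comparison was weak.
- **Forces:** while rocking, the wrist readings I took never passed about 13 N up or 10 N sideways.

**Disagreement and gaps**
- The two cameras differed by about 3 to 4 mm along the stand's y. I aimed at a compromise weighted to the top view, and the nearly even finger gaps and low side force on closing supported it.
- I did not check the bystanders in a last picture, but the arm never worked near them.

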